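# Facing up a pull-out tray in a stationery shop

### The arm

A 7-joint arm with a two-finger parallel gripper is mounted at the origin on the work surface. World frame = base frame: x ahead of the robot, y to its left, z up, the work surface at z = 0. Lengths are in mm, angles in rad, forces in N, time in s.
With the tool pointing down it reaches from about 400 to 850 mm from the base axis. Payload 4.5 kg.
Tool frame: the origin (TCP) lies between the finger pads; the fingertips stand 22 mm ahead of it and the grasp point (between the pads) lies 3 mm ahead of it (bot.nose_length is the z of the fingertips in the tool frame, in mm); z points along the fingers, y is the line along which they close (so a half turn about z gives the same grasp; the last joint's range is limited). The gripper opens to 85 mm and grips with 20 to 120 N. Pads are 22 mm wide; open, the fingers measure 114 mm over their backs; the gripper's body (76 mm by 85 mm) begins 54 mm behind the grasp point. The pads swing forward as they close: fully open they stand 13 mm farther back than shut.
Start: joints at [1.191, 0.689, -0.195, 1.565, 0.157, 0.902, -0.215], TCP at [251.338, -572.262, 230.617] pointing down, gripper open.
Joint ranges: [-3.01, 3.01], [-0.46, 2.08], [-1.47, 1.51], [0.13, 2.56], [-1, 4.14], [0.04, 2.09], [-2.66, 2.66]. Speed limits (rad/s): [2.57, 2.57, 3.14, 3.14, 3.14, 3.14, 3.14].

### API

Orientations are given as a unit quaternion [w, x, y, z].
In Python, from station import bot gives the robot as it stands. The module is installed in compiled form; this text tells all that it offers.
- The arm moves only by the tool send_rows, never from a script. Its argument "moves" is a list of rows, each an object with "travel": the shift along the tool's x, y, z in mm, a list of three; "rotation": the turn, a rotation vector about the tool's x, y, z in degrees, a list of three. A call has 1 to 12 rows; each row is the pose to reach, as a shift and turn from the pose commanded when the call began, along the tool's axes at that moment; what a row does not reach only later rows make up. A row lasts 1/8 s, in which the tool goes at most 62.5 mm and 10.7 degrees, less where a joint would pass 70% of its speed; a pose out of reach is approached as far as the arm can. A call with a gripper value outside its range is refused whole. "fingers" is the closure, from -1 (fully open) to 1 (shut), set as the call begins (left out, the last holds). The fingers move at their own pace and stop on an object; "squeeze" is the grip in N (left out, the last holds). Time passes only in rows, so rows that repeat a pose let the fingers close. It gives the time, the measured TCP pose, the force, the opening and the grip force at its end, in the units of the state.
- bot.observe(): the state, without advancing time (a new reading comes with each control period).
- bot.camera(name): name is "scene" or "top" or "wrist"; returns a dict with "frame" (420x560x3 uint8, red, green, blue), "camera_matrix" (3x3 intrinsics, pixels), "T" (4x4, takes a point from camera to world coordinates). Camera axes: x right, y up, looking along -z (the intrinsics and any distortion apply to the point x, -y, -z); pixel columns grow to the right and rows downward; lengths in mm; the calibration is good to about 2 mm. A picture is of the moment at which its call begins. There is no depth.
- bot.finish_job(): hands the job in; it is judged then, once.
Trained networks look in the newest picture that a camera, given by its name, has taken for a name from the list of things; names that differ only in an ending like _2 or _b are one class to them, and where a whole thing is asked for, a point or a joint stands for the part that bears it (a point fixed in the world has none). Each returns a list of dicts, best first, with "confidence" (0 to 1); they miss things now and then, are a little off and sometimes report something else, mostly with a low value. They report only what shows in the picture. A call takes as long as a camera call. They do not tell look-alikes from the thing itself.
- bot.cut_out(thing, camera): "pixels" (420x560 bool, what is visible of it) and "bbox" ([left, top, right, bottom] in pixels, round what is visible of it).
- bot.landmark_of(thing, camera): "point" ([column, row] in pixels: a listed point, or the origin of a listed thing).
The state is a dict: "t": time; "joints": joint angles; "joint_velocities": joint speeds; "joint_efforts": joint torques, N m; "position": TCP position; "tcp_rot": TCP orientation; "contact_force": force on the tool from outside, world axes, zero at the start; "torque": the same for the moment, N m; "grip_width": finger opening in mm; "grip_force": force on a finger pad.
Only numpy, scipy, OpenCV 4.12 (cv2) and the standard library are available. Lean on these libraries where they do the work, as an engineer would, in place of code of your own. Each camera call takes 0.05 s, during which the arm holds its last target. There are 200 camera calls.

### The job

Face up the stationery shelf: one of the three pull-out trays has its carton standing well back from the front. Pull only that tray out to its stop, slide its carton forward, without lifting it, until it sits square and flush against the front lip, then push the tray fully home so that the carton stays at the front. Keep the other two trays shut with their cartons at the front, and leave the pen cup, stapler and tape dispenser alone.

Things in the scene. Friction and masses are not known exactly. Their poses are not given: they have to be found in the camera images.
- rack: fixed black unit, 396 wide (y) x 300 deep (x) x 142 mm high. Origin: at deck level, middle of the outer faces of the three closed tray fronts; +x points into the unit, away from the robot. Trays 128 mm apart. A fixed shelf (underside 128 mm over the deck, goods on it to 180 mm) covers everything from x = +137 mm back. Partitions beside the trays, 48 mm high ahead of it
- tray_left (a joint): left (robot's left, +y) tray, m pulled out towards the rack's -x: 0 = home, 0.14 = at its stop; about 2 N moves it, it stays where left. Light grey, 116 wide, 260 mm long; inside 108 wide, 251 mm from lip to back wall; floor top 19 mm over the deck; side and back walls 30 mm over the floor; front lip 5 mm thick, top 43 mm over the floor
- tray_left_front (a point): point on the left tray (moves with it): middle of the lip's inner face at floor height; axes as the rack: +x to the back of the tray, z up
- tray_left_handle (a point): middle of the left tray's steel handle bar: 10 mm thick, 80 mm long along the rack's y, 35 mm in front of the tray's front face (30 mm clear behind it), 45 mm above the deck
- carton_left: loose red carton of stationery in the left tray, 90 deep (x) x 84 wide (y) x 68 mm high, 0.22 to 0.45 kg; origin at the centre of its underside, z up, x along the tray. Flush at the front its origin is 45 mm behind the tray_left_front point. At the start one of the three cartons stands 70 mm or more behind its lip, two within 6 mm
- tray_mid (a joint): middle tray, m pulled out towards the rack's -x: 0 = home, 0.14 = at its stop; about 2 N moves it, it stays where left. Light grey, 116 wide, 260 mm long; inside 108 wide, 251 mm from lip to back wall; floor top 19 mm over the deck; side and back walls 30 mm over the floor; front lip 5 mm thick, top 43 mm over the floor
- tray_mid_front (a point): point on the middle tray (moves with it): middle of the lip's inner face at floor height; axes as the rack: +x to the back of the tray, z up
- tray_mid_handle (a point): middle of the middle tray's steel handle bar: 10 mm thick, 80 mm long along the rack's y, 35 mm in front of the tray's front face (30 mm clear behind it), 45 mm above the deck
- carton_mid: loose yellow carton of stationery in the middle tray, 90 deep (x) x 84 wide (y) x 68 mm high, 0.22 to 0.45 kg; origin at the centre of its underside, z up, x along the tray. Flush at the front its origin is 45 mm behind the tray_mid_front point. At the start one of the three cartons stands 70 mm or more behind its lip, two within 6 mm
- tray_right (a joint): right (-y) tray, m pulled out towards the rack's -x: 0 = home, 0.14 = at its stop; about 2 N moves it, it stays where left. Light grey, 116 wide, 260 mm long; inside 108 wide, 251 mm from lip to back wall; floor top 19 mm over the deck; side and back walls 30 mm over the floor; front lip 5 mm thick, top 43 mm over the floor
- tray_right_front (a point): point on the right tray (moves with it): middle of the lip's inner face at floor height; axes as the rack: +x to the back of the tray, z up
- tray_right_handle (a point): middle of the right tray's steel handle bar: 10 mm thick, 80 mm long along the rack's y, 35 mm in front of the tray's front face (30 mm clear behind it), 45 mm above the deck
- carton_right: loose blue carton of stationery in the right tray, 90 deep (x) x 84 wide (y) x 68 mm high, 0.22 to 0.45 kg; origin at the centre of its underside, z up, x along the tray. Flush at the front its origin is 45 mm behind the tray_right_front point. At the start one of the three cartons stands 70 mm or more behind its lip, two within 6 mm
- pen_cup: loose black pen cup with pens beside the rack, 80 mm across, 95 mm high (pens to 150 mm); origin under its middle. Bystander
- stapler: loose blue stapler beside the rack, 135 x 36 x 60 mm; origin under its middle. Bystander
- tape_stand: loose grey tape dispenser beside the rack, 145 x 60 x 96 mm; origin under its middle. Bystander
Mind the look-alikes: they are no part of the job. What is meant by the carton_right is not brown, and is the smaller of those in its own colour.

How it is judged (in metres and radians):
On the way, in this order (a step that is already met when the one before it is completed fails the run):
1. the tray whose carton stands back is pulled out to its stop, the carton still standing back in it (((value of joint tray_left above 0.134 m and x of carton_left in the frame of tray_left_front above 0.085 m) or (value of joint tray_mid above 0.134 m and x of carton_mid in the frame of tray_mid_front above 0.085 m) or (value of joint tray_right above 0.134 m and x of carton_right in the frame of tray_right_front above 0.085 m))), for 0.2 s.
2. with that tray still out, its carton is brought forward against the front lip (gap under 10 mm) (((value of joint tray_left above 0.11 m and x of carton_left in the frame of tray_left_front below 0.055 m) or (value of joint tray_mid above 0.11 m and x of carton_mid in the frame of tray_mid_front below 0.055 m) or (value of joint tray_right above 0.11 m and x of carton_right in the frame of tray_right_front below 0.055 m))), for 0.2 s.
At the end, for the whole second after the job is handed in: All three trays are fully home (within 6 mm), every carton stands flat on its tray floor, square to it (within 0.1 rad), with its front within 10 mm of the front lip, and everything is at rest (value of joint each of tray_left, tray_mid, tray_right below 0.006 m and x of carton_left in the frame of tray_left_front between 0.04 and 0.055 m and z of carton_left in the frame of tray_left_front below 0.006 m and angle between the x axis of carton_left and the x axis of tray_left_front, either way round below 0.1 rad and angle between each of carton_left, carton_mid, carton_right's own z axis and vertical below 0.06 rad and linear speed of each of carton_left, carton_mid, carton_right below 0.01 m/s and velocity of joint each of tray_left, tray_mid, tray_right below 0.01 m/s and x of carton_mid in the frame of tray_mid_front between 0.04 and 0.055 m and z of carton_mid in the frame of tray_mid_front below 0.006 m and angle between the x axis of carton_mid and the x axis of tray_mid_front, either way round below 0.1 rad and x of carton_right in the frame of tray_right_front between 0.04 and 0.055 m and z of carton_right in the frame of tray_right_front below 0.006 m and angle between the x axis of carton_right and the x axis of tray_right_front, either way round below 0.1 rad); the robot touches nothing.
It fails at once if a tray other than the one with the set-back carton is opened (more than 25 mm) ((value of joint tray_left above 0.025 m and (x of carton_mid in the frame of tray_mid_front above 0.085 m or x of carton_right in the frame of tray_right_front above 0.085 m)) or (value of joint tray_mid above 0.025 m and (x of carton_left in the frame of tray_left_front above 0.085 m or x of carton_right in the frame of tray_right_front above 0.085 m)) or (value of joint tray_right above 0.025 m and (x of carton_left in the frame of tray_left_front above 0.085 m or x of carton_mid in the frame of tray_mid_front above 0.085 m)) or value of joint each of tray_left, tray_mid above 0.025 m or value of joint each of tray_mid, tray_right above 0.025 m or value of joint each of tray_left, tray_right above 0.025 m).
It fails at once if a carton is lifted (its underside more than 25 mm over the tray floor) or tipped over (z of carton_left in the frame of tray_left_front above 0.025 m or z of carton_mid in the frame of tray_mid_front above 0.025 m or z of carton_right in the frame of tray_right_front above 0.025 m or angle between any of carton_left, carton_mid, carton_right's own z axis and vertical above 0.5 rad).
It fails at once if the pen cup, stapler or tape dispenser is moved more than 30 mm or tipped (distance of any of pen_cup, stapler, tape_stand from where it was at the start of the episode above 0.03 m or angle between any of pen_cup, stapler, tape_stand's own z axis and vertical above 0.4 rad).
It also fails if it takes over 67 s, if anything falls off the work surface, if the arm or the gripper's body presses on something with over 40 N, if the wrist force passes 120 N, or if a joint passes its speed limit or range.

## Working session

There is one attempt and no reset: what is moved stays moved. The work goes in short steps, Python scripts to look and compute and a tool call to move; the robot and the scene stay as the last step left them, time stands still between calls to the robot, and variables do not carry over. Pictures are saved under pics/ and viewed, at most 10 in all, crops included, and the job is handed in when it is done.

Besides the shell and the picture viewer there is one more tool, called after ">>>" as name(argument=value, ...), one argument or row to a line, values as JSON. send_rows: Moves the arm, as the interface text tells. Its arguments: {"type":"object","properties":{"moves":{"type":"array","items":{"type":"object","properties":{"travel":{"type":"array","items":{"type":"number"}},"rotation":{"type":"array","items":{"type":"number"}}}}},"fingers":{"type":"number"},"squeeze":{"type":"number"}},"required":["moves"]}

```bash
mkdir -p pics; cat > h.py <<'E'
import numpy as np, cv2
from station import bot
def grab(n,save=None):
    c=bot.camera(n)
    if save: cv2.imwrite('pics/'+save,c['frame'][:,:,::-1])
    return c
def ray(c,px):
    K=np.array(c['camera_matrix']);T=np.array(c['T'])
    d=np.linalg.inv(K)@[px[0],px[1],1]
    return T[:3,3],T[:3,:3]@np.array([d[0],-d[1],-d[2]])
def onz(c,px,z):
    o,d=ray(c,px); return o+d*(z-o[2])/d[2]
def tri(*cp):
    A=0;b=0
    for c,p in cp:
        o,d=ray(c,p);d=d/np.linalg.norm(d);P=np.eye(3)-np.outer(d,d);A=A+P;b=b+P@o
    return np.linalg.solve(A,b)
def proj(c,p):
    K=np.array(c['camera_matrix']);T=np.array(c['T'])
    q=T[:3,:3].T@(np.array(p)-T[:3,3]);q=K@[q[0],-q[1],-q[2]];return q[:2]/q[2]
E
python3 - <<'E'
from h import *
np.set_printoptions(precision=1,suppress=True)
a=grab('scene','s0.png');b=grab('top','t0.png')
cv2.imwrite('pics/both0.png',cv2.resize(np.hstack([a['frame'],b['frame']])[:,:,::-1],(800,300)))
print(a['T'],b['T'])
for n in ['tray_left_handle','tray_mid_handle','tray_right_handle','tray_left_front','tray_mid_front','tray_right_front','carton_left','carton_mid','carton_right','rack','pen_cup','stapler','tape_stand']:
    r=[[(np.array(x['point']),round(x['confidence'],2)) for x in bot.landmark_of(n,k)[:3]] for k in('scene','top')]
    print(n,r, tri((a,r[0][0][0]),(b,r[1][0][0])) if r[0] and r[1] else '')
print(bot.observe())
E
```

```text
[[  -0.2   -0.7    0.7 1269.6]
 [   1.    -0.1    0.1  174.3]
 [  -0.     0.7    0.7  769.8]
 [   0.     0.     0.     1. ]] [[   0.     1.    -0.1  419.9]
 [  -1.     0.    -0.    -6.7]
 [  -0.     0.1    1.  1139.7]
 [   0.     0.     0.     1. ]]
tray_left_handle [[(array([296.3, 233.8]), 0.91)], [(array([255.4, 199. ]), 0.8), (array([342.8, 124.4]), 0.69), (array([353.1, 189.4]), 0.22)]] [563.2  72.1  39. ]
tray_mid_handle [[(array([243.1, 230.8]), 0.62)], []] 
tray_right_handle [[(array([191.7, 228.3]), 0.57)], [(array([354.5, 186.7]), 0.58), (array([306.2, 193.4]), 0.31)]] [ 599.8 -183.    54.2]
tray_left_front [[], [(array([257.1, 183.4]), 0.74)]] 
tray_mid_front [[(array([244.5, 230.1]), 0.38)], [(array([301.5, 179. ]), 0.84)]] [611.1 -44.7  81.1]
tray_right_front [[(array([193.2, 247.5]), 0.93)], [(array([348.5, 177.5]), 0.59)]] [ 630.3 -173.6   18.5]
carton_left [[(array([293.7, 266.7]), 0.69)], [(array([252.6, 160.5]), 0.88), (array([299. , 180.7]), 0.36)]] [665.4  82.3  35.7]
carton_mid [[(array([239.7, 266.5]), 0.85)], [(array([301.5, 162.7]), 0.83), (array([188.6, 197.2
[... 396 characters left out ...]
, 0.68), (array([243.3, 266.8]), 0.21)], [(array([416.8, 161.7]), 0.6)]] [ 678.3 -352.8    5. ]
stapler [[(array([151.8, 209. ]), 0.73)], [(array([414. , 236.8]), 0.83)]] [ 479.2 -355.4  -13.9]
tape_stand [[], [(array([186.8, 197.7]), 0.72), (array([302.1, 185.3]), 0.43)]] 
{'t': 1.4, 'joints': array([ 1.2,  0.7, -0.2,  1.6,  0.2,  0.9, -0.2]), 'joint_velocities': array([ 0., -0., -0.,  0., -0., -0.,  0.]), 'joint_efforts': array([ -0. , -54. ,  -1.3, -15.9,   0. ,   0. ,  -0. ]), 'position': array([ 251.4, -572.3,  230.6]), 'tcp_rot': array([0. , 1. , 0.2, 0. ]), 'contact_force': array([ 0.9, -0.1, -0.1]), 'torque': array([-0., -0., -0.]), 'grip_force': 0.0, 'grip_width': 85.04262306681146}
```

View pics/t0.png

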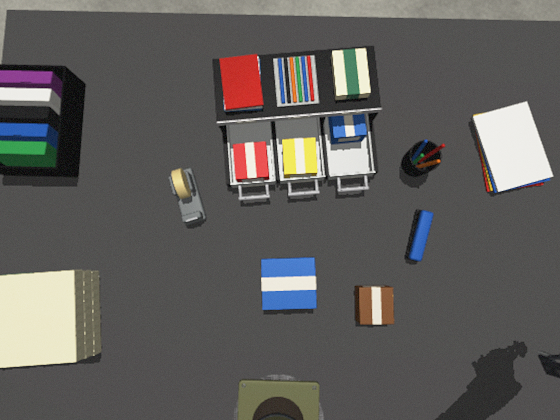

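View pics/s0.png

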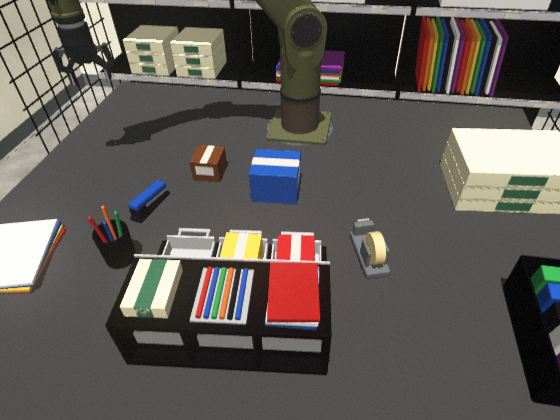

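The right tray's carton stands back: the small blue one at top (347,127). There are two look-alikes: the large blue box at top (289,283), which is loose on the deck and bigger, and the brown box at (375,305), which is the wrong colour. I'll confirm in an enlarged crop.

```bash
python3 - <<'E'
import cv2
im=cv2.imread('pics/t0.png')[95:215,210:400]
cv2.imwrite('pics/crop0.png',cv2.resize(im,None,fx=4,fy=4,interpolation=cv2.INTER_CUBIC))
from h import *
np.set_printoptions(precision=1,suppress=True)
b=grab('top')
for n in ['tray_left_handle','tray_mid_handle','tray_right_handle']:print(n,[(x['bbox'],round(x['confidence'],2)) for x in bot.cut_out(n,'top')])
for p in [(351,186),(303,190),(255,196)]: print(onz(b,p,45))
print('decoys',onz(b,(289,283),80),onz(b,(375,305),50), onz(b,(420,158),95))
from scipy.spatial.transform import Rotation as R
q=bot.observe()['tcp_rot'];print(q);print(R.from_quat(np.roll(q,-1)).as_matrix())
print(bot.camera('wrist')['T'])
E
```

```text
tray_left_handle [([226.0, 126.2, 275.1, 200.7], 0.92)]
tray_mid_handle [([277.8, 118.9, 325.7, 196.7], 0.92)]
tray_right_handle [([323.3, 115.2, 372.0, 191.3], 0.76)]
[ 602.7 -174.7   45. ]
[589.1 -51.   45. ]
[570.2  72.5  45. ]
decoys [352.9 -20.3  80. ] [ 302.6 -236.8   50. ] [ 668.9 -337.2   95. ]
[0.  1.  0.2 0. ]
[[ 0.9  0.4  0. ]
 [ 0.4 -0.9 -0. ]
 [ 0.   0.  -1. ]]
[[   0.4    0.9    0.3  323.3]
 [  -0.9    0.4    0.1 -540.6]
 [   0.    -0.3    1.   373.5]
 [   0.     0.     0.     1. ]]
```

View pics/crop0.png

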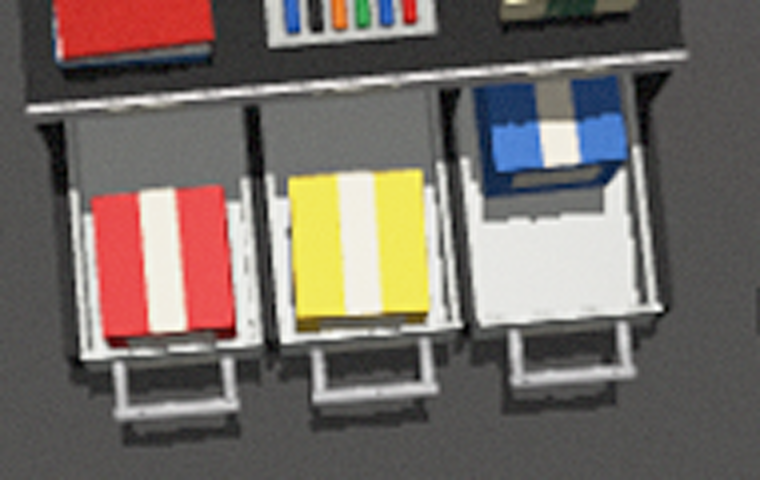

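The crop shows the small blue carton standing at the back of the right tray, at about crop (550,135). Red and yellow are at the front, and the right handle bar runs from crop (515,382) to (633,374).

```bash
cat >> h.py <<'E'
from scipy.spatial.transform import Rotation as Ro
def state():
    s=bot.observe();return s,np.array(s['position']),Ro.from_quat(np.roll(s['tcp_rot'],-1))
def plan(p,yaw):   # travel, rotation to reach world p, pointing down, tool x at yaw deg
    s,p0,R0=state()
    c,d=np.cos(np.radians(yaw)),np.sin(np.radians(yaw))
    R1=Ro.from_matrix(np.array([[c,d,0],[d,-c,0],[0,0,-1.]]))
    return np.round(R0.inv().apply(np.array(p)-p0),1),np.round((R0.inv()*R1).as_rotvec(degrees=True),2)
E
python3 - <<'E'
from h import *
np.set_printoptions(precision=1,suppress=True)
b=grab('top')
for l,r in [((239.25,197.5),(269.5,196)),((288.25,193.8),(319.25,191.8)),((338.75,190.3),(368.25,188.3))]:
    L,Rr=onz(b,l,48),onz(b,r,48);print((L+Rr)/2,np.linalg.norm(L-Rr),np.degrees(np.arctan2(*(L-Rr)[[1,0]]))-90)
    m=(L+Rr)/2
print(plan([m[0],m[1],200],98),state()[1])
E
```

```text
[567.8  73.8  48. ] 77.98690334286243 4.332248243376739
[581.4 -53.   48. ] 79.97705955351758 5.192515438072604
[ 593.7 -180.8   48. ] 76.11581517942705 5.381419809712611
(array([ 470.9, -220.8,   30.6]), array([  0. ,   0. , -74.3])) [ 251.4 -572.3  230.6]
```

>>> send_rows(
  moves=[
    {"travel": [471,-221,10],"rotation": [0,0,-72]},
    {"travel": [471,-221,10],"rotation": [0,0,-72]},
    {"travel": [471,-221,10],"rotation": [0,0,-72]},
    {"travel": [471,-221,10],"rotation": [0,0,-72]},
    {"travel": [471,-221,10],"rotation": [0,0,-72]},
    {"travel": [471,-221,10],"rotation": [0,0,-72]},
    {"travel": [471,-221,10],"rotation": [0,0,-72]},
    {"travel": [471,-221,10],"rotation": [0,0,-72]},
    {"travel": [471,-221,10],"rotation": [0,0,-72]},
    {"travel": [471,-221,10],"rotation": [0,0,-72]},
    {"travel": [471,-221,10],"rotation": [0,0,-72]},
    {"travel": [471,-221,10],"rotation": [0,0,-72]},
  ],
  fingers=0.3,
)

```text
t: 3.2
position: [592.4, -183.2, 220.5]
tcp_rot: [0.0, 0.672, 0.74, -0.001]
contact_force: [-0.2, 0.5, -0.1]
grip_width: 29.8
grip_force: 0.0
```

```bash
python3 - <<'E'
from h import *
np.set_printoptions(precision=1,suppress=True)
s,p,R=state();print(s['t'],p,s['grip_width']);print(R.as_matrix())
a=grab('wrist','w1.png');b=grab('top')
for n in ['tray_left_handle','tray_mid_handle','tray_right_handle','carton_right','tray_right_front']:
    print(n,[(x['point'],round(x['confidence'],2)) for x in bot.landmark_of(n,'wrist')[:3]])
E
```

```text
3.2 [ 592.4 -183.2  220.5] 29.845871177611826
[[-0.1  1.  -0. ]
 [ 1.   0.1 -0. ]
 [-0.  -0.  -1. ]]
tray_left_handle [([317.7, 178.3], 0.29)]
tray_mid_handle [([287.7, 54.4], 0.81)]
tray_right_handle [([287.1, 181.7], 0.74)]
carton_right [([71.7, 2.7], 0.94), ([52.4, 200.7], 0.94), ([285.4, 184.3], 0.72)]
tray_right_front [([317.1, 176.8], 0.89)]
```

View pics/w1.png

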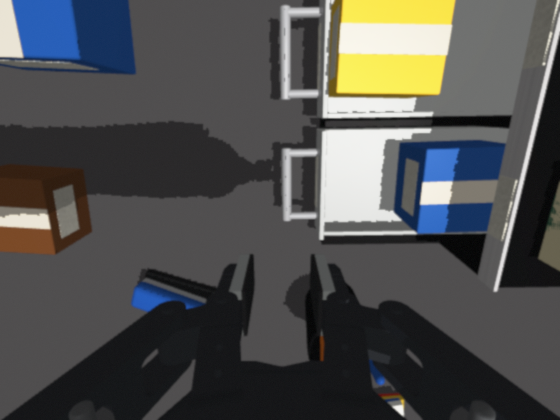

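The wrist view shows the right handle bar from (288,150) to (287,220), the blue carton behind it at (455,185), and the brown and big blue boxes at the left.

```bash
python3 - <<'E'
from h import *
np.set_printoptions(precision=1,suppress=True)
a=grab('wrist');b=grab('top')
h=tri((a,(287,184)),(b,(353.5,189.3)));print('handle',h)
print([onz(a,p,50) for p in[(287.5,150),(287.5,220),(286,10),(286,97)]])
print('lip top right/left', onz(a,(320,240),62),onz(a,(320,128),62))
print(plan([h[0],h[1],45],95.7),state()[1])
E
```

```text
handle [ 601.1 -187.5   -4.4]
[array([ 594.8, -137.6,   50. ]), array([ 602.8, -214.4,   50. ]), array([580.4, -13.1,  50. ]), array([587.9, -86.6,  50. ])]
lip top right/left [ 640.1 -229.8   62. ] [ 623.7 -112.1   62. ]
(array([ -7.7,   6.7, 175.6]), array([0., 0., 0.])) [ 593.7 -180.6  220.6]
```

The arm was still settling in that picture, so I'll re-measure from rest and find the bar numerically.

```bash
cat >> h.py <<'E'
def bar(c,u0,u1,v0,v1,th=110):
    g=cv2.cvtColor(c['frame'],cv2.COLOR_RGB2GRAY)[v0:v1,u0:u1]
    n,l,st,ce=cv2.connectedComponentsWithStats((g>th).astype(np.uint8))
    i=1+np.argmax(st[1:,4]);x,y,w,h,A=st[i]
    # bar = the columns at its left edge
    pts=np.argwhere(l==i);rows=[]
    for r in range(y,y+h):
        cs=pts[pts[:,0]==r][:,1]; rows.append((cs.min()+u0,r+v0,len(cs)))
    return np.array(rows)
E
python3 - <<'E'
from h import *
np.set_printoptions(precision=1,suppress=True)
a=grab('wrist','w2.png')
r=bar(a,265,312,135,235);m=np.median(r[:,2]);print(r[0],r[-1],m,np.median(r[:,0]))
u=np.median(r[:,0])+m/2-.5; v=(r[0,1]+r[-1,1])/2
for z in(45,50):print(z,onz(a,(u,v),z),onz(a,(u,r[0,1]),z),onz(a,(u,r[-1,1]),z))
np.save('v2.npy',np.array([*ray(a,(u,v))]))
s=grab('scene')
im=s['frame'][190:290,90:340,::-1];cv2.imwrite('pics/scrop.png',cv2.resize(im,None,fx=3.2,fy=3.2,interpolation=cv2.INTER_CUBIC))
print([x['bbox'] for x in bot.cut_out('tray_right_handle','scene')],proj(s,[594,-181,50]),proj(s,[594,-181,30]))
print(bot.observe()['joints'])
E
```

```text
[282 151   8] [283 223   5] 9.0 281.0
45 [ 596.4 -178.    45. ] [ 592.5 -139.3   45. ] [ 600.7 -219.8   45. ]
50 [ 596.3 -176.8   50. ] [ 592.4 -138.7   50. ] [ 600.5 -218.    50. ]
[[133.7, 225.3, 216.4, 346.4], [272.8, 232.6, 314.0, 262.2]] [193.8 228. ] [195.1 233.6]
[ 0.5  0.7 -0.5  1.6  0.4  0.9 -0. ]
```

View pics/scrop.png

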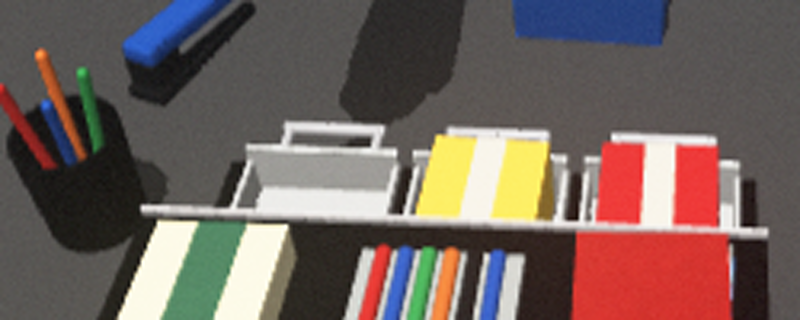

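The scene crop has the right bar at about (194,230) in full-image pixels. That agrees with a bar height of about 45 mm at roughly (596,-179), so I'll descend and grasp.

>>> send_rows(
  moves=[
    {"travel": [1,2,60],"rotation": [0,0,0]},
    {"travel": [1,2,110],"rotation": [0,0,0]},
    {"travel": [1,2,110],"rotation": [0,0,0]},
    {"travel": [1,2,110],"rotation": [0,0,0]},
  ],
  fingers=0.4,
  squeeze=25,
)

```text
t: 4.3
position: [597.1, -179.3, 112.4]
tcp_rot: [0.001, 0.671, 0.741, 0.001]
contact_force: [0.5, -0.1, 1.0]
grip_width: 25.4
grip_force: 0.0
```

```bash
python3 - <<'E'
from h import *
np.set_printoptions(precision=1,suppress=True)
a=grab('wrist','w3.png');a=grab('wrist','w3.png')
print(state()[1],a['T'][:3,3],proj(a,[596.3,-177.5,45]),[(x['point'],round(x['confidence'],2)) for x in bot.landmark_of('tray_right_handle','wrist')[:3]])
E
```

```text
[ 597.6 -179.5  113.2] [ 588.5 -100.6  255.8] [280.7 221. ] [([280.9, 220.9], 0.95)]
```

View pics/w3.png

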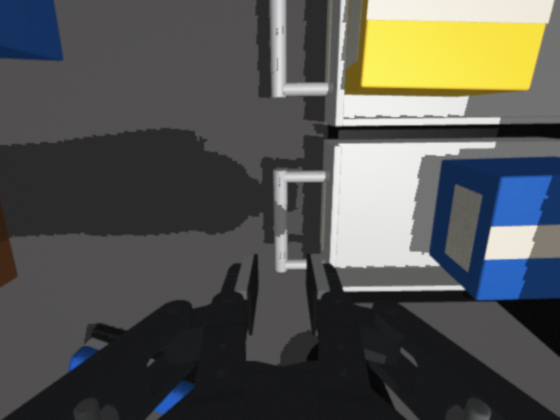

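The bar at (281,221) lies exactly where predicted, with the fingers straddling it.

>>> send_rows(
  moves=[
    {"travel": [0,-1,40],"rotation": [0,0,0]},
    {"travel": [0,-1,65],"rotation": [0,0,0]},
    {"travel": [0,-1,65],"rotation": [0,0,0]},
    {"travel": [0,-1,65],"rotation": [0,0,0]},
  ],
)

```text
t: 4.95
position: [596.0, -179.5, 47.4]
tcp_rot: [0.001, 0.671, 0.741, 0.001]
contact_force: [0.3, -0.2, 0.9]
grip_width: 25.9
grip_force: 0.0
```

>>> send_rows(
  moves=[
    {"travel": [0,0,0]},
    {"travel": [0,0,0]},
    {"travel": [0,0,0]},
    {"travel": [0,0,0]},
  ],
  fingers=1,
  squeeze=30,
)

```text
validation failed for argument at $.mo...
```

>>> send_rows(
  moves=[
    {"travel": [0,0,0],"rotation": [0,0,0]},
    {"travel": [0,0,0],"rotation": [0,0,0]},
    {"travel": [0,0,0],"rotation": [0,0,0]},
    {"travel": [0,0,0],"rotation": [0,0,0]},
  ],
  fingers=1,
  squeeze=30,
)

```text
t: 5.45
position: [597.0, -179.7, 49.2]
tcp_rot: [0.003, 0.671, 0.741, 0.001]
contact_force: [-2.4, -0.3, 15.6]
grip_width: 0.1
grip_force: 7.6
```

```bash
python3 - <<'E'
from h import *
np.set_printoptions(precision=1,suppress=True)
a=grab('wrist','w4.png');s=grab('scene')
print(bot.observe(),bot.nose_length)
im=s['frame'][150:260,150:260,::-1]
cv2.imwrite('pics/x4.png',np.hstack([cv2.resize(a['frame'][130:400,170:440,::-1],(400,400)),cv2.resize(im,(400,400))]))
E
```

```text
{'t': 5.55, 'joints': array([ 0.4,  1. , -0.4,  1.7,  0.6,  0.6, -0.2]), 'joint_velocities': array([ 0.,  0., -0.,  0., -0., -0.,  0.]), 'joint_efforts': array([ -0.2, -49.4,  -3.5,  -8.6,   0.2,  -0.6,   0. ]), 'position': array([ 597. , -179.6,   49.2]), 'tcp_rot': array([0. , 0.7, 0.7, 0. ]), 'contact_force': array([-2.1,  0.3, 14.6]), 'torque': array([ 0.1,  0.4, -0. ]), 'grip_force': 7.557216435670853, 'grip_width': -0.040015812710072166} 22.0
```

View pics/x4.png

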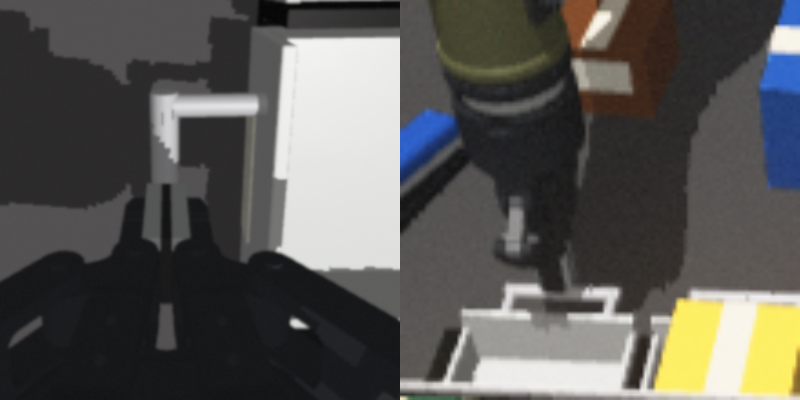

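>>> send_rows(
  moves=[
    {"travel": [0,0,0],"rotation": [0,0,0]},
    {"travel": [0,0,0],"rotation": [0,0,0]},
    {"travel": [0,0,-9],"rotation": [0,0,0]},
    {"travel": [0,0,-9],"rotation": [0,0,0]},
    {"travel": [0,0,-9],"rotation": [0,0,0]},
  ],
  fingers=0.4,
)

```text
t: 6.18
position: [594.5, -179.5, 54.6]
tcp_rot: [-0.0, 0.671, 0.741, -0.0]
contact_force: [-0.5, -0.7, 0.5]
grip_width: 25.3
grip_force: 0.0
```

>>> send_rows(
  moves=[
    {"travel": [0,0,0],"rotation": [0,0,0]},
    {"travel": [0,0,0],"rotation": [0,0,0]},
    {"travel": [0,0,0],"rotation": [0,0,0]},
    {"travel": [0,0,0],"rotation": [0,0,0]},
  ],
  fingers=1,
)

```text
t: 6.68
position: [594.6, -179.4, 54.5]
tcp_rot: [-0.0, 0.671, 0.741, -0.0]
contact_force: [0.1, -0.3, 0.2]
grip_width: -0.4
grip_force: 0.0
```

```bash
python3 - <<'E'
from h import *
np.set_printoptions(precision=1,suppress=True)
a=grab('wrist','w5.png');s=grab('scene','s5.png')
st,p,R=state();print(p,a['T'])
for t in([11,0,22],[11,0,0],[11,0,5],[-11,0,22]): print(t,proj(a,p+R.apply(t)),proj(s,p+R.apply(t)))
r=bar(a,265,320,150,260);print(r[::6])
for z in(25,45):
  for y in(-139,-218):print(z,y,proj(a,[596.5-(y+178)*.1,y,z]))
im=s['frame'][190:260,150:250,::-1]
cv2.imwrite('pics/x5.png',np.hstack([cv2.resize(a['frame'][150:330,190:370,::-1],(400,400)),cv2.resize(im,(400,280)) if 0 else cv2.copyMakeBorder(cv2.resize(im,(400,280)),0,120,0,0,0)]))
E
```

```text
[ 594.6 -179.4   54.6] [[   1.    -0.1   -0.   586.2]
 [   0.1    0.9    0.3 -100.7]
 [   0.    -0.3    1.   197.4]
 [   0.     0.     0.     1. ]]
[11, 0, 22] [282.8 233.4] [199.7 233.3]
[11, 0, 0] [283.  249.4] [198.4 227.1]
[11, 0, 5] [282.9 245.4] [198.7 228.5]
[-11, 0, 22] [282.8 266.4] [191.1 232.9]
[[274 191   6]
 [265 197  55]
 [265 203  55]
 [267 209  13]
 [272 215   8]
 [277 221   3]]
25 -139 [286.2 182.2]
25 -218 [285.7 298. ]
45 -139 [286.7 190.6]
45 -218 [286.2 317.4]
```

View pics/x5.png

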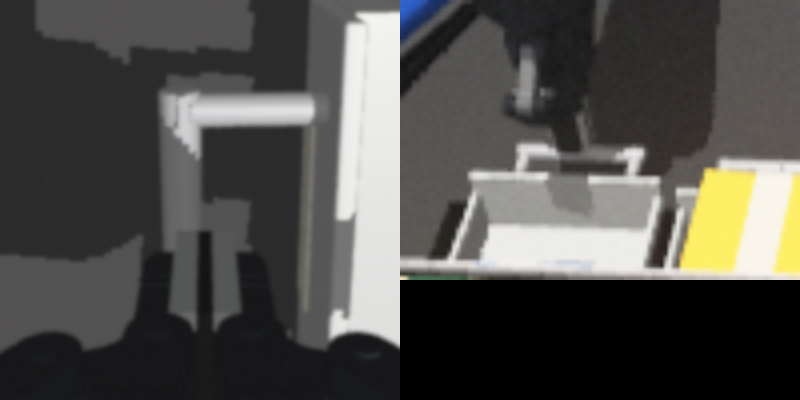

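The wrist crop shows the bar about 5 mm on the robot side of the finger gap. The visible fingertips end only about at TCP height, so the first close pinched above the bar. I'll rise, re-measure and go deeper.

>>> send_rows(
  moves=[
    {"travel": [0,0,-45],"rotation": [0,0,0]},
    {"travel": [0,0,-45],"rotation": [0,0,0]},
    {"travel": [0,0,-45],"rotation": [0,0,0]},
    {"travel": [0,0,-45],"rotation": [0,0,0]},
  ],
  fingers=0.4,
)

```text
t: 7.28
position: [593.7, -179.4, 98.6]
tcp_rot: [-0.001, 0.671, 0.741, -0.001]
contact_force: [-0.8, 0.8, -0.6]
grip_width: 25.4
grip_force: 0.0
```

```bash
python3 - <<'E'
from h import *
np.set_printoptions(precision=1,suppress=True)
grab('wrist');a=grab('wrist','w6.png')
st,p,R=state();print(p,st['contact_force'])
l=[(x['point'],round(x['confidence'],2)) for x in bot.landmark_of('tray_right_handle','wrist')[:3]];print(l)
for z in(22,45):print(z,onz(a,l[0][0],z))
g=cv2.cvtColor(a['frame'],cv2.COLOR_RGB2GRAY)
for v in(185,200,215,230,245):print(v,g[v,255:345:2])
b=grab('top');
for n in('tray_right_handle','tray_mid_handle'):print([(x['point'],x['confidence'])for x in bot.landmark_of(n,'top')])
E
```

```text
[ 593.9 -179.3   98.7] [-0.6 -0.6 -0.3]
[([275.6, 229.2], 0.56)]
22 [ 589.  -187.9   22. ]
45 [ 588.7 -178.7   45. ]
185 [ 43  43  43  43  43  43  89 141 171 155 201 196 179 188 186 185 186 185
 185 185 184 183 183 183 183 182 182 181 181 180 179 179 179 134  97  96
  90  99 196 234 239 233 232 237 237]
200 [ 42  42  43  43  43  43  67 126 167 187 204 205 192 146  57  43  42  42
  42  43  42  43  43  43  42  43  43  41  44  43  42  44  73 101  99  86
  85 112 220 236 236 218 233 235 235]
215 [ 43  42  42  43  42  42  57  90 100 102 105 105 100  87  50  43  45  46
  45  45  43  43  43  43  43  43  43  42  43  43  43  46  83 110  94  86
  85 146 224 233 231 225 232 232 232]
230 [ 81  60  43  43  44  43  50  85  99 102 104 105 101  92  82  81  82  81
  82  82  81  81  59  44  43  43  42  42  43  42  43  49  87 116  89  86
  87 105 129 220 226 229 230 230 229]
245 [ 82  80  55  43  43  44  46  82  99 100 123 187 181 151  67  44  42  43
  43  43  43  42  43  44  43  44  43  42  43  42  43  56  99 106  87  86
  89 112 117 203 209 226 227 227 228]
[([354.6, 194.6], 0.77), ([299.2, 162.3], 0.62)]
[]
```

>>> send_rows(
  moves=[
    {"travel": [0,-5,10],"rotation": [0,0,0]},
    {"travel": [0,-5,40],"rotation": [0,0,0]},
    {"travel": [0,-5,55],"rotation": [0,0,0]},
    {"travel": [0,-5,67],"rotation": [0,0,0]},
    {"travel": [0,-5,67],"rotation": [0,0,0]},
    {"travel": [0,-5,67],"rotation": [0,0,0]},
  ],
)

```text
t: 8.32
position: [590.3, -180.0, 33.2]
tcp_rot: [0.001, 0.671, 0.741, 0.0]
contact_force: [1.1, 0.1, -0.6]
grip_width: 25.4
grip_force: 0.0
```

>>> send_rows(
  moves=[
    {"travel": [0,0,0],"rotation": [0,0,0]},
    {"travel": [0,0,0],"rotation": [0,0,0]},
    {"travel": [0,0,0],"rotation": [0,0,0]},
    {"travel": [0,0,0],"rotation": [0,0,0]},
  ],
  fingers=1,
  squeeze=40,
)

```text
t: 8.82
position: [590.1, -180.1, 33.4]
tcp_rot: [0.001, 0.671, 0.741, 0.0]
contact_force: [-1.2, -0.1, 6.4]
grip_width: 8.1
grip_force: 39.3
```

Gripped. Now pulling the tray gently.

>>> send_rows(
  moves=[
    {"travel": [0,-4,0],"rotation": [0,0,0]},
    {"travel": [0,-12,0],"rotation": [0,0,0]},
    {"travel": [0,-24,0],"rotation": [0,0,0]},
    {"travel": [0,-38,0],"rotation": [0,0,0]},
    {"travel": [0,-52,0],"rotation": [0,0,0]},
    {"travel": [0,-66,0],"rotation": [0,0,0]},
    {"travel": [0,-80,0],"rotation": [0,0,0]},
    {"travel": [0,-94,0],"rotation": [0,0,0]},
    {"travel": [0,-106,0],"rotation": [0,0,0]},
    {"travel": [0,-116,0],"rotation": [0,0,0]},
    {"travel": [0,-122,0],"rotation": [0,0,0]},
    {"travel": [0,-124,0],"rotation": [0,0,0]},
  ],
)

```text
t: 10.32
position: [466.3, -193.7, 33.3]
tcp_rot: [0.001, 0.671, 0.741, -0.0]
contact_force: [1.5, -3.1, 7.2]
grip_width: 8.1
grip_force: 39.7
```

>>> send_rows(
  moves=[
    {"travel": [0,-3,0],"rotation": [0,0,0]},
    {"travel": [0,-6,0],"rotation": [0,0,0]},
    {"travel": [0,-9,0],"rotation": [0,0,0]},
    {"travel": [0,-11,0],"rotation": [0,0,0]},
    {"travel": [0,-11,0],"rotation": [0,0,0]},
    {"travel": [0,-11,0],"rotation": [0,0,0]},
  ],
)

```text
t: 11.08
position: [457.7, -194.7, 33.4]
tcp_rot: [0.002, 0.671, 0.741, 0.001]
contact_force: [4.8, -3.0, 5.1]
grip_width: 8.3
grip_force: 39.5
```

```bash
python3 - <<'E'
from h import *
np.set_printoptions(precision=1,suppress=True)
grab('wrist','w7.png');b=grab('top','t7.png');s=grab('scene','s7.png')
st,p,R=state();print(st['t'],p,st['contact_force'],st['grip_width'])
cv2.imwrite('pics/x7.png',cv2.resize(b['frame'][95:245,250:410,::-1],None,fx=3.6,fy=3.6,interpolation=cv2.INTER_CUBIC))
for cam,n in(('top','tray_right_front'),('scene','tray_right_front'),('top','carton_right'),('scene','carton_right')):print(cam,n,[(np.round(x['point'],1),round(x['confidence'],2))for x in bot.landmark_of(n,cam)])
E
```

```text
11.225 [ 457.6 -194.7   33.4] [ 3.3 -1.9  4.7] 8.153761305851177
top tray_right_front [(array([354.8, 226.4]), 0.86)]
scene tray_right_front [(array([203.2, 207.6]), 0.58)]
top carton_right [(array([348.4, 175.1]), 0.98), (array([288.5, 279.8]), 0.72), (array([370.4, 302.5]), 0.59)]
scene carton_right [(array([206.7, 172.2]), 0.93), (array([195.2, 246.3]), 0.87), (array([277. , 189.4]), 0.8)]
```

>>> send_rows(
  moves=[
    {"travel": [0,-3,0],"rotation": [0,0,0]},
    {"travel": [0,-6,0],"rotation": [0,0,0]},
    {"travel": [0,-6,0],"rotation": [0,0,0]},
    {"travel": [0,-6,0],"rotation": [0,0,0]},
  ],
)

```text
t: 11.92
position: [457.7, -194.7, 33.4]
tcp_rot: [0.006, 0.671, 0.742, 0.005]
contact_force: [12.5, -4.0, -3.8]
grip_width: 8.5
grip_force: 39.1
```

The tray is at its stop: the position holds while the force rises. Now I'll locate the carton.

```bash
python3 - <<'E'
from h import *
np.set_printoptions(precision=1,suppress=True)
b=grab('top','t8.png');s=grab('scene','s8.png')
lt=bot.landmark_of('carton_right','top');ls=bot.landmark_of('carton_right','scene')
pt=min((x['point'] for x in lt),key=lambda q:np.hypot(q[0]-348,q[1]-175));ps=min((x['point'] for x in ls),key=lambda q:np.hypot(q[0]-195,q[1]-246))
print('carton',tri((b,pt),(s,ps)),onz(b,pt,19),onz(s,ps,19))
# top-face outline of the blue carton
hsv=cv2.cvtColor(b['frame'],cv2.COLOR_RGB2HSV);m=np.zeros(hsv.shape[:2],np.uint8)
m[130:215,320:385]=cv2.inRange(hsv,(100,110,50),(125,255,255))[130:215,320:385]
pts=cv2.findNonZero(m);box=cv2.boxPoints(cv2.minAreaRect(pts));print(box)
print('top-corners z87',[onz(b,q,87)[:2] for q in box])
print('decoy big blue corner', [onz(b,q,100)[:2] for q in((262,258),(316,258))])
im=np.hstack([cv2.resize(b['frame'][130:240,310:400,::-1],(400,489)),cv2.resize(s['frame'][150:300,130:253,::-1],(400,489))])
cv2.imwrite('pics/x8.png',im)
E
```

```text
carton [ 627.5 -169.3   19.9] [ 627.1 -168.    19. ] [ 626.9 -171.4   19. ]
[[331.9 158.3]
 [368.8 154.2]
 [373.  191.6]
 [336.1 195.7]]
top-corners z87 [array([ 664.4, -120. ]), array([ 677.2, -212. ]), array([ 583.1, -222.8]), array([ 570.5, -131.6])]
decoy big blue corner [array([412.1,  46.6]), array([415.6, -83.7])]
```

View pics/x8.png

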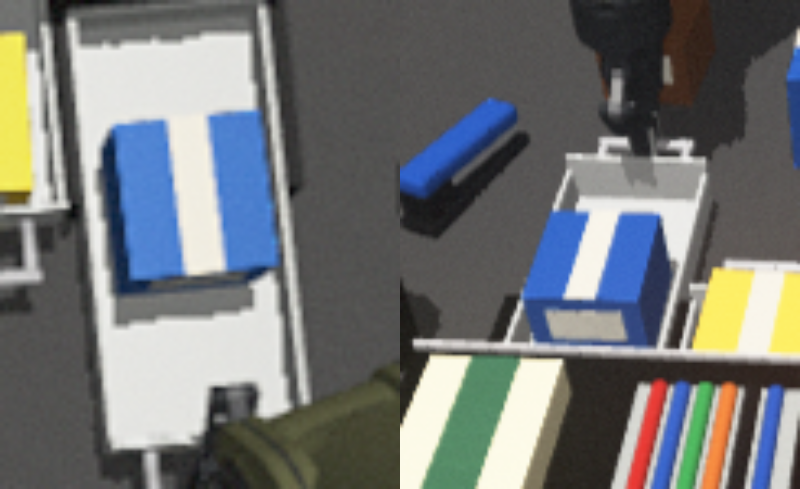

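The picture shows the blue carton centred at about (627,-170), square, with clear tray floor behind it. Now I'll release the bar and rise.

>>> send_rows(
  moves=[
    {"travel": [0,4,0],"rotation": [0,0,0]},
    {"travel": [0,4,0],"rotation": [0,0,0]},
    {"travel": [0,4,0],"rotation": [0,0,0]},
    {"travel": [0,4,-30],"rotation": [0,0,0]},
    {"travel": [0,4,-80],"rotation": [0,0,0]},
    {"travel": [0,4,-130],"rotation": [0,0,0]},
    {"travel": [0,4,-130],"rotation": [0,0,0]},
    {"travel": [0,4,-130],"rotation": [0,0,0]},
  ],
  fingers=0.4,
)

```text
t: 13.12
position: [452.1, -193.7, 162.2]
tcp_rot: [-0.001, 0.671, 0.741, -0.001]
contact_force: [0.6, 0.6, -0.2]
grip_width: 25.5
grip_force: 0.0
```

```bash
python3 - <<'E'
from h import *
np.set_printoptions(precision=1,suppress=True)
a=grab('wrist');a=grab('wrist','w9.png')
st,p,R=state();print(st['t'],p,st['contact_force'],st['joints'])
for n in('tray_right_handle','tray_right_front'):
  l=[(x['point'],round(x['confidence'],2)) for x in bot.landmark_of(n,'wrist')[:3]];print(n,l,[onz(a,q[0],45 if 'handle' in n else 19) for q in l])
print(plan([695.2,-165.4,165],186))
E
```

```text
13.225 [ 452.  -193.4  161.4] [ 0.1  0.1 -0.1] [ 0.6  0.7 -0.5  2.   0.5  0.6 -0.1]
tray_right_handle [([285.2, 203.7], 0.8), ([463.5, 195.8], 0.26)] [array([ 454. , -192.3,   45. ]), array([ 612.8, -169.1,   45. ])]
tray_right_front [([326.9, 195.6], 0.76), ([290.3, 203.1], 0.39)] [array([ 495.3, -187.7,   19. ]), array([ 460. , -198.9,   19. ])]
(array([  3.5, 244.4,  -4.2]), array([ -0.1,  -0.2, -90.3]))
```

>>> send_rows(
  moves=[
    {"travel": [4,60,-10],"rotation": [0,0,-10]},
    {"travel": [4,120,-10],"rotation": [0,0,-20]},
    {"travel": [4,180,-10],"rotation": [0,0,-30]},
    {"travel": [4,220,-10],"rotation": [0,0,-40]},
    {"travel": [4,244,-10],"rotation": [0,0,-50]},
    {"travel": [4,244,-10],"rotation": [0,0,-60]},
    {"travel": [4,244,-10],"rotation": [0,0,-70]},
    {"travel": [4,244,-10],"rotation": [0,0,-80]},
    {"travel": [4,244,-10],"rotation": [0,0,-90]},
    {"travel": [4,244,-10],"rotation": [0,0,-90]},
    {"travel": [4,244,-10],"rotation": [0,0,-90]},
    {"travel": [4,244,-10],"rotation": [0,0,-90]},
  ],
  fingers=0.1,
)

```text
t: 14.82
position: [695.6, -165.2, 172.4]
tcp_rot: [-0.0, -0.049, 0.999, -0.0]
contact_force: [-0.9, -0.3, 0.3]
grip_width: 38.5
grip_force: 0.0
```

```bash
python3 - <<'E'
from h import *
np.set_printoptions(precision=1,suppress=True)
a=grab('wrist');a=grab('wrist','w10.png')
st,p,R=state();print(st['t'],p,st['contact_force'],st['joints'],R.as_matrix())
cv2.imwrite('pics/x10.png',a['frame'][:,:,::-1])
for q in([11,0,0],[11,0,22]):print(proj(a,p+R.apply(q)))
C=np.array([627,-170]);u=np.array([.9945,.1045]);v=np.array([-.1045,.9945])
for i,j in((45,42),(45,-42),(-45,42),(-45,-42)):print(i,j,proj(a,[*(C+i*u+j*v),87]))
E
```

```text
14.925 [ 695.7 -165.3  172.6] [-0.  -0.6 -0.5] [ 0.5  1.  -0.9  1.3  0.8  1.2  1.3] [[-1.  -0.1 -0. ]
 [-0.1  1.  -0. ]
 [ 0.  -0.  -1. ]]
[282.1 250.7]
[282.1 234.5]
45 42 [338.5 187.8]
45 -42 [231.7 188.5]
-45 42 [345.2  61.2]
-45 -42 [224.   62.1]
```

View pics/x10.png

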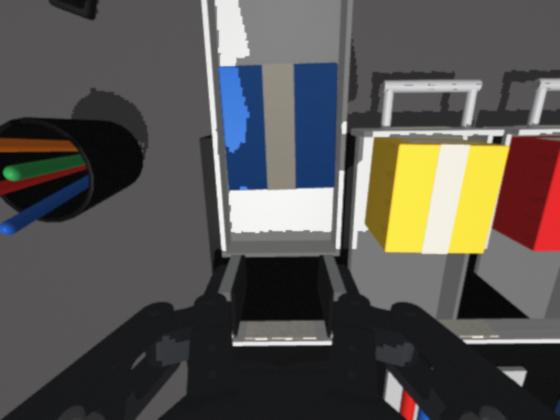

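The wrist view shows the carton's back edge at v=188, where predicted, with free tray floor between it and the back wall at v≈245. Descending behind the carton.

>>> send_rows(
  moves=[
    {"travel": [0,0,50],"rotation": [0,0,0]},
    {"travel": [0,0,90],"rotation": [0,0,0]},
    {"travel": [0,0,112],"rotation": [0,0,0]},
    {"travel": [0,0,112],"rotation": [0,0,0]},
    {"travel": [0,0,120],"rotation": [0,0,0]},
    {"travel": [0,0,127],"rotation": [0,0,0]},
    {"travel": [0,0,127],"rotation": [0,0,0]},
    {"travel": [0,0,127],"rotation": [0,0,0]},
  ],
)

```text
t: 15.92
position: [696.0, -165.3, 46.1]
tcp_rot: [0.0, -0.05, 0.999, -0.0]
contact_force: [0.1, -0.2, 0.4]
grip_width: 38.7
grip_force: 0.0
```

>>> send_rows(
  moves=[
    {"travel": [6,0,0],"rotation": [0,0,0]},
    {"travel": [12,0,0],"rotation": [0,0,0]},
    {"travel": [19,0,0],"rotation": [0,0,0]},
    {"travel": [26,0,0],"rotation": [0,0,0]},
    {"travel": [33,0,0],"rotation": [0,0,0]},
    {"travel": [40,0,0],"rotation": [0,0,0]},
    {"travel": [40,0,0],"rotation": [0,0,0]},
  ],
)

```text
t: 16.8
position: [655.2, -169.4, 46.0]
tcp_rot: [-0.0, -0.05, 0.999, -0.0]
contact_force: [1.2, 0.5, 4.0]
grip_width: 38.6
grip_force: 0.0
```

```bash
python3 - <<'E'
from h import *
np.set_printoptions(precision=1,suppress=True)
a=grab('wrist','w11.png');st,p,R=state();print(p,st['contact_force'],st['torque'])
hsv=cv2.cvtColor(a['frame'],cv2.COLOR_RGB2HSV);m=cv2.inRange(hsv,(100,110,40),(125,255,255));m[:,:180]=0;m[:,380:]=0
x,y,w,h=cv2.boundingRect(m);print(x,y,w,h)
b=grab('top','t11.png')
lt=bot.landmark_of('carton_right','top');print([(np.round(x['point'],1),onz(b,x['point'],19)) for x in lt])
E
```

```text
[ 655.2 -169.4   45.9] [0.2 1.  5.3] [-0.   0.1 -0.1]
180 37 200 257
[(array([370.9, 302.9]), array([ 304.2, -232.8,   19. ])), (array([287.4, 278.9]), array([359.5, -16.7,  19. ])), (array([349.9, 184.9]), array([ 609.9, -175.8,   19. ]))]
```

>>> send_rows(
  moves=[
    {"travel": [6,0,0],"rotation": [0,0,0]},
    {"travel": [13,0,0],"rotation": [0,0,0]},
    {"travel": [20,0,0],"rotation": [0,0,0]},
    {"travel": [27,0,0],"rotation": [0,0,0]},
    {"travel": [34,0,0],"rotation": [0,0,0]},
    {"travel": [40,0,0],"rotation": [0,0,0]},
    {"travel": [45,0,0],"rotation": [0,0,0]},
    {"travel": [45,0,0],"rotation": [0,0,0]},
  ],
)

```text
t: 17.95
position: [610.5, -173.9, 45.8]
tcp_rot: [-0.0, -0.05, 0.999, -0.0]
contact_force: [2.8, 1.3, 5.9]
grip_width: 38.5
grip_force: 1.0
```

```bash
python3 - <<'E'
from h import *
np.set_printoptions(precision=1,suppress=True)
a=grab('wrist','w12.png');st,p,R=state();print(st['t'],p,st['contact_force'],st['torque'])
b=grab('top','t12.png');s=grab('scene','s12.png')
for c,k in((b,'top'),(s,'scene')):
  for n in('carton_right','tray_right_front'):print(k,n,[(np.round(x['point'],1),onz(c,x['point'],19)) for x in bot.landmark_of(n,k)])
cv2.imwrite('pics/x12.png',np.hstack([cv2.resize(b['frame'][130:240,310:400,::-1],(390,477)),cv2.resize(s['frame'][150:300,130:253,::-1],(390,477))]))
E
```

```text
18.0 [ 610.4 -173.9   45.8] [1.9 0.  7.3] [-0.1 -0.5  0. ]
top carton_right [(array([287.1, 281.9]), array([351.8, -16.1,  19. ])), (array([351.2, 205.3]), array([ 555.6, -179.8,   19. ])), (array([413.9, 161.7]), array([ 676.6, -345. ,   19. ])), (array([299.6, 165. ]), array([660.1, -41.6,  19. ])), (array([372.7, 303.9]), array([ 301.8, -237.5,   19. ]))]
top tray_right_front [(array([354.9, 227.2]), array([ 498.1, -190. ,   19. ]))]
scene carton_right [(array([278.9, 191.2]), array([383.9,  -4.4,  19. ])), (array([208.5, 172.6]), array([ 330.6, -230.1,   19. ])), (array([200. , 227.3]), array([ 559.9, -181. ,   19. ]))]
scene tray_right_front [(array([204.3, 210.5]), array([ 495.7, -190.1,   19. ]))]
```

>>> send_rows(
  moves=[
    {"travel": [4,0,0],"rotation": [0,0,0]},
    {"travel": [8,0,0],"rotation": [0,0,0]},
    {"travel": [11,0,0],"rotation": [0,0,0]},
    {"travel": [11,0,0],"rotation": [0,0,0]},
  ],
)

```text
t: 18.8
position: [599.9, -174.9, 45.8]
tcp_rot: [-0.0, -0.05, 0.999, -0.0]
contact_force: [3.4, 0.7, 5.8]
grip_width: 38.1
grip_force: 1.2
```

>>> send_rows(
  moves=[
    {"travel": [2,0,0],"rotation": [0,0,0]},
    {"travel": [4,0,0],"rotation": [0,0,0]},
    {"travel": [4,0,0],"rotation": [0,0,0]},
  ],
)

```text
t: 19.18
position: [597.7, -175.5, 45.9]
tcp_rot: [0.002, -0.05, 0.999, -0.0]
contact_force: [8.1, -0.5, 2.7]
grip_width: 38.3
grip_force: 2.1
```

>>> send_rows(
  moves=[
    {"travel": [2,0,0],"rotation": [0,0,0]},
    {"travel": [4,0,0],"rotation": [0,0,0]},
    {"travel": [4,0,0],"rotation": [0,0,0]},
    {"travel": [4,0,0],"rotation": [0,0,0]},
  ],
)

```text
t: 19.68
position: [597.7, -175.5, 46.9]
tcp_rot: [0.006, -0.05, 0.999, 0.0]
contact_force: [14.0, -0.7, 0.3]
grip_width: 38.2
grip_force: 5.3
```

```bash
python3 - <<'E'
from h import *
np.set_printoptions(precision=1,suppress=True)
st,p,R=state();print(st['t'],p,st['contact_force'],st['torque'])
b=grab('top','t13.png');s=grab('scene','s13.png')
for c,k in((b,'top'),(s,'scene')):
  for n in('carton_right','tray_right_front'):print(k,n,[(np.round(x['point'],1),onz(c,x['point'],19)) for x in bot.landmark_of(n,k)])
E
```

```text
19.675 [ 597.7 -175.5   46.9] [14.  -0.7  0.3] [-0.1 -2.8  0.2]
top carton_right [(array([291.3, 281.1]), array([354.1, -26.9,  19. ])), (array([370.6, 303.3]), array([ 303.2, -232.1,   19. ])), (array([351.5, 213. ]), array([ 535.3, -180.8,   19. ]))]
top tray_right_front [(array([354.4, 227.8]), array([ 496.5, -188.7,   19. ]))]
scene carton_right [(array([206.2, 175.7]), array([ 346.4, -232.3,   19. ])), (array([278.5, 190.4]), array([380.6,  -6.2,  19. ])), (array([203.2, 221.8]), array([ 538.8, -179.2,   19. ]))]
scene tray_right_front []
```

The carton is flush: motion blocked with 14 N against the lip. Backing off and rising.

>>> send_rows(
  moves=[
    {"travel": [-6,0,0],"rotation": [0,0,0]},
    {"travel": [-20,0,0],"rotation": [0,0,0]},
    {"travel": [-30,0,0],"rotation": [0,0,0]},
    {"travel": [-30,0,-50],"rotation": [0,0,0]},
    {"travel": [-30,0,-100],"rotation": [0,0,0]},
    {"travel": [-30,0,-120],"rotation": [0,0,0]},
    {"travel": [-30,0,-120],"rotation": [0,0,0]},
    {"travel": [-30,0,-120],"rotation": [0,0,0]},
  ],
)

```text
t: 20.98
position: [620.2, -173.2, 163.3]
tcp_rot: [-0.002, -0.05, 0.999, -0.0]
contact_force: [-0.9, -0.3, -1.0]
grip_width: 38.2
grip_force: 0.0
```

```bash
python3 - <<'E'
from h import *
np.set_printoptions(precision=1,suppress=True)
grab('wrist');a=grab('wrist','w14.png');b=grab('top');s=grab('scene')
st,p,R=state();print(st['t'],p)
for c,k in((b,'top'),(s,'scene'),(a,'wrist')):
  for n,z in(('carton_right',19),('tray_right_front',19),('tray_right_handle',45)):print(k,n,[onz(c,x['point'],z) for x in bot.landmark_of(n,k) if abs(onz(c,x['point'],z)[0]-500)<70 and onz(c,x['point'],z)[1]<-120])
print(plan([422,-194,165],186))
E
```

```text
21.175 [ 621.2 -172.7  164. ]
top carton_right [array([ 557.7, -187.6,   19. ]), array([ 507.3, -190.2,   19. ])]
top tray_right_front [array([ 559.9, -180.3,   19. ]), array([ 509.9, -189.4,   19. ])]
top tray_right_handle [array([ 471. , -195.2,   45. ])]
scene carton_right [array([ 556.7, -177.5,   19. ])]
scene tray_right_front []
scene tray_right_handle [array([ 456.2, -195.4,   45. ])]
wrist carton_right [array([ 549.5, -180. ,   19. ])]
wrist tray_right_front []
wrist tray_right_handle [array([ 462.1, -191.9,   45. ])]
(array([201.2,  -1.3,   0.6]), array([-0. ,  0. , -0.3]))
```

```bash
python3 - <<'E'
from h import *
np.set_printoptions(precision=1,suppress=True)
a=grab('wrist','w15.png');st,p,R=state();print(p,a['T'][:3,3])
for y in(-165,-180,-197):
  for z in(19,62,87):
    pass
hsv=cv2.cvtColor(a['frame'],cv2.COLOR_RGB2HSV)
for u in(250,282,315):
  print(u,[(v,*map(int,a['frame'][v,u])) for v in range(0,260,6)])
m=cv2.inRange(hsv,(100,110,40),(125,255,255))
n,l,stt,ce=cv2.connectedComponentsWithStats(m);print(stt[stt[:,4]>300])
for v in(120,150,180):print(v,np.where(m[v])[0][[0,-1]] if m[v].any() else '')
for z in(62,87):print(z,[proj(a,[x,-182,z]) for x in(455,495,500,545,590)])
E
```

```text
[ 622.1 -172.7  165.7] [ 542.7 -180.7  308.5]
250 [(0, 110, 110, 111), (6, 97, 97, 97), (12, 53, 51, 53), (18, 46, 44, 45), (24, 45, 43, 45), (30, 46, 45, 46), (36, 45, 43, 44), (42, 46, 45, 46), (48, 46, 44, 45), (54, 122, 124, 124), (60, 31, 62, 110), (66, 30, 61, 110), (72, 30, 60, 110), (78, 30, 61, 109), (84, 29, 60, 108), (90, 28, 60, 109), (96, 29, 60, 109), (102, 29, 60, 108), (108, 29, 59, 108), (114, 27, 59, 108), (120, 26, 57, 107), (126, 27, 58, 106), (132, 25, 57, 106), (138, 27, 58, 106), (144, 27, 57, 107), (150, 26, 56, 105), (156, 26, 57, 105), (162, 24, 55, 105), (168, 25, 56, 104), (174, 27, 57, 104), (180, 24, 56, 104), (186, 194, 201, 208), (192, 246, 246, 245), (198, 246, 247, 245), (204, 246, 247, 245), (210, 245, 246, 244), (216, 245, 245, 244), (222, 245, 245, 243), (228, 244, 244, 243), (234, 243, 244, 242), (240, 243, 243, 242), (246, 242, 243, 241), (252, 241, 242, 240), (258, 241, 241, 240)]
282 [(0, 111, 112, 113), (6, 98, 98, 99), (12, 48, 47, 48), (18, 46, 44, 45), (24, 45, 43, 46), (30, 46, 44, 45), (36, 44, 43, 45), (42, 45, 43, 44), (48, 46, 45, 46)
[... 1422 characters left out ...]
44, 242), (204, 244, 244, 243), (210, 243, 244, 242), (216, 243, 243, 241), (222, 242, 243, 241), (228, 241, 242, 240), (234, 241, 242, 240), (240, 240, 241, 239), (246, 239, 240, 238), (252, 239, 240, 238), (258, 239, 239, 238)]
[[     0      0    560    420 218134]
 [    28      0     67     96   4916]
 [   218     56     48    129   5389]
 [   296     56     46    129   5388]
 [    22    254     79     88   1373]]
120 [222 338]
150 [224 336]
180 [227 335]
62 [array([292.5, -19. ]), array([286.6,  45.3]), array([285.9,  52.8]), array([280. , 116.1]), array([274.8, 172.4])]
87 [array([293.9, -36.1]), array([287.1,  37. ]), array([286.3,  45.5]), array([279.8, 116.5]), array([274. , 178.6])]
```

Measured from the edges, the carton centre is at x≈550 and the bar at x≈467, about 84 mm apart (85 is flush). The tray crept inward about 12 mm as a unit. Next I go round in front of the bar.

>>> send_rows(
  moves=[
    {"travel": [60,0,0],"rotation": [0,0,0]},
    {"travel": [120,-1,0],"rotation": [0,0,0]},
    {"travel": [180,-1,0],"rotation": [0,0,0]},
    {"travel": [198,-1,0],"rotation": [0,0,0]},
    {"travel": [198,-1,0],"rotation": [0,0,0]},
    {"travel": [198,-1,0],"rotation": [0,0,0]},
    {"travel": [198,-1,50],"rotation": [0,0,0]},
    {"travel": [198,-1,100],"rotation": [0,0,0]},
    {"travel": [198,-1,130],"rotation": [0,0,0]},
    {"travel": [198,-1,130],"rotation": [0,0,0]},
    {"travel": [198,-1,130],"rotation": [0,0,0]},
  ],
)

```text
t: 23.05
position: [426.8, -193.0, 36.3]
tcp_rot: [0.001, -0.05, 0.999, -0.0]
contact_force: [0.7, -0.1, 0.6]
grip_width: 38.3
grip_force: 0.0
```

>>> send_rows(
  moves=[
    {"travel": [-7,0,0],"rotation": [0,0,0]},
    {"travel": [-14,0,0],"rotation": [0,0,0]},
    {"travel": [-19,0,0],"rotation": [0,0,0]},
    {"travel": [-23,0,0],"rotation": [0,0,0]},
    {"travel": [-27,0,0],"rotation": [0,0,0]},
    {"travel": [-32,0,0],"rotation": [0,0,0]},
    {"travel": [-38,0,0],"rotation": [0,0,0]},
    {"travel": [-45,0,0],"rotation": [0,0,0]},
    {"travel": [-52,0,0],"rotation": [0,0,0]},
    {"travel": [-59,0,0],"rotation": [0,0,0]},
    {"travel": [-66,0,0],"rotation": [0,0,0]},
    {"travel": [-72,0,0],"rotation": [0,0,0]},
  ],
)

```text
t: 24.55
position: [497.3, -185.9, 35.6]
tcp_rot: [0.0, -0.05, 0.999, 0.0]
contact_force: [-2.3, 0.4, 0.4]
grip_width: 38.5
grip_force: 0.9
```

```bash
python3 - <<'E'
from h import *
np.set_printoptions(precision=1,suppress=True)
b=grab('top','t16.png');s=grab('scene','s16.png');st,p,R=state();print(st['t'],p,st['contact_force'])
for c,k in((b,'top'),(s,'scene')):
  for n,z in(('carton_right',19),('tray_right_front',19),('tray_right_handle',45)):print(k,n,[onz(c,x['point'],z) for x in bot.landmark_of(n,k) if abs(onz(c,x['point'],z)[0]-560)<120 and onz(c,x['point'],z)[1]<-120])
E
```

```text
24.65 [ 498.4 -186.    35.8] [ 0.1 -0.1 -0.3]
top carton_right [array([ 601.6, -175.6,   19. ])]
top tray_right_front [array([ 550.6, -192.2,   19. ]), array([ 672.8, -345.8,   19. ])]
top tray_right_handle [array([ 511.5, -187.9,   45. ])]
scene carton_right [array([ 599. , -175.3,   19. ])]
scene tray_right_front []
scene tray_right_handle [array([ 510.1, -196.9,   45. ])]
```

>>> send_rows(
  moves=[
    {"travel": [-4,0,0],"rotation": [0,0,0]},
    {"travel": [-10,0,0],"rotation": [0,0,0]},
    {"travel": [-17,0,0],"rotation": [0,0,0]},
    {"travel": [-24,0,0],"rotation": [0,0,0]},
    {"travel": [-31,0,0],"rotation": [0,0,0]},
    {"travel": [-38,0,0],"rotation": [0,0,0]},
    {"travel": [-45,0,0],"rotation": [0,0,0]},
    {"travel": [-52,0,0],"rotation": [0,0,0]},
    {"travel": [-58,0,0],"rotation": [0,0,0]},
    {"travel": [-63,0,0],"rotation": [0,0,0]},
    {"travel": [-67,0,0],"rotation": [0,0,0]},
    {"travel": [-70,0,0],"rotation": [0,0,0]},
  ],
)

```text
t: 26.45
position: [566.7, -178.9, 35.6]
tcp_rot: [0.0, -0.05, 0.999, 0.0]
contact_force: [-2.5, 1.5, -0.2]
grip_width: 38.4
grip_force: 0.8
```

>>> send_rows(
  moves=[
    {"travel": [-2,0,0],"rotation": [0,0,0]},
    {"travel": [-4,0,0],"rotation": [0,0,0]},
    {"travel": [-6,0,0],"rotation": [0,0,0]},
    {"travel": [-8,0,0],"rotation": [0,0,0]},
    {"travel": [-10,0,0],"rotation": [0,0,0]},
    {"travel": [-12,0,0],"rotation": [0,0,0]},
    {"travel": [-12,0,0],"rotation": [0,0,0]},
  ],
)

```text
t: 27.32
position: [578.9, -178.2, 35.7]
tcp_rot: [0.0, -0.05, 0.999, -0.0]
contact_force: [-1.0, 0.3, -0.1]
grip_width: 38.5
grip_force: 0.3
```

>>> send_rows(
  moves=[
    {"travel": [-2,0,0],"rotation": [0,0,0]},
    {"travel": [-4,0,0],"rotation": [0,0,0]},
    {"travel": [-6,0,0],"rotation": [0,0,0]},
    {"travel": [-8,0,0],"rotation": [0,0,0]},
    {"travel": [-8,0,0],"rotation": [0,0,0]},
  ],
)

```text
t: 27.95
position: [580.9, -177.9, 35.0]
tcp_rot: [-0.006, -0.05, 0.999, -0.001]
contact_force: [-12.7, 0.1, 9.3]
grip_width: 38.6
grip_force: 6.4
```

The tray is home: blocked with 12.7 N at the predicted spot. Retreating and checking.

>>> send_rows(
  moves=[
    {"travel": [6,0,0],"rotation": [0,0,0]},
    {"travel": [20,0,0],"rotation": [0,0,0]},
    {"travel": [45,0,0],"rotation": [0,0,0]},
    {"travel": [45,0,-50],"rotation": [0,0,0]},
    {"travel": [45,0,-110],"rotation": [0,0,0]},
    {"travel": [45,0,-170],"rotation": [0,0,0]},
    {"travel": [45,0,-190],"rotation": [0,0,0]},
    {"travel": [45,0,-190],"rotation": [0,0,0]},
    {"travel": [45,0,-190],"rotation": [0,0,0]},
  ],
)

```text
t: 29.08
position: [540.7, -182.2, 223.9]
tcp_rot: [-0.001, -0.05, 0.999, -0.0]
contact_force: [0.7, -0.3, -0.3]
grip_width: 38.3
grip_force: 0.0
```

>>> send_rows(
  moves=[
    {"travel": [50,0,0],"rotation": [0,0,0]},
    {"travel": [100,0,0],"rotation": [0,0,0]},
    {"travel": [120,0,0],"rotation": [0,0,0]},
    {"travel": [120,0,0],"rotation": [0,0,0]},
    {"travel": [120,0,0],"rotation": [0,0,0]},
  ],
)

```text
t: 29.7
position: [423.3, -193.4, 225.1]
tcp_rot: [0.0, -0.05, 0.999, 0.001]
contact_force: [0.3, 0.7, -0.3]
grip_width: 38.5
grip_force: 0.0
```

```bash
python3 - <<'E'
from h import *
np.set_printoptions(precision=1,suppress=True)
b=grab('top','t20.png');s=grab('scene','s20.png');st,p,R=state();print(st['t'],p,st['contact_force'])
for c,k in((b,'top'),(s,'scene')):
  for n,z in(('carton_right',19),('carton_mid',19),('carton_left',19),('tray_right_front',19),('tray_mid_front',19),('tray_right_handle',45),('tray_mid_handle',45),('tray_left_handle',45)):
    print(k,n,[(onz(c,x['point'],z)[:2],round(x['confidence'],2)) for x in bot.landmark_of(n,k) if x['confidence']>.5])
# colour box fits of carton tops in top view
hsv=cv2.cvtColor(b['frame'],cv2.COLOR_RGB2HSV)
for n,lo,hi,(x0,x1) in(('blue',(100,110,50),(125,255,255),(325,378)),('yellow',(22,120,90),(35,255,255),(275,325)),('red',(0,150,90),(6,255,255),(228,275))):
    m=np.zeros(hsv.shape[:2],np.uint8);m[112:190,x0:x1]=cv2.inRange(hsv,lo,hi)[112:190,x0:x1]
    (cx,cy),wh,an=cv2.minAreaRect(cv2.findNonZero(m));print(n,(cx,cy),wh,an)
print(b['frame'][140:196:2,353].tolist())
E
```

```text
29.8 [ 423.5 -193.2  225.3] [ 0.2 -0.5  0.2]
top carton_right [(array([365. , -22.8]), 0.88), (array([ 301.8, -234.4]), 0.82), (array([ 689.7, -173.4]), 0.58)]
top carton_mid [(array([663.9, -42.9]), 0.86), (array([ 487.3, -344.6]), 0.75)]
top carton_left [(array([664.8,  84. ]), 0.83)]
top tray_right_front [(array([ 636.5, -176.1]), 0.68)]
top tray_mid_front [(array([618.4, -46.8]), 0.96), (array([ 641.6, -167.5]), 0.74)]
top tray_right_handle [(array([ 599.3, -174.5]), 0.87)]
top tray_mid_handle [(array([581.5, -52.7]), 0.95)]
top tray_left_handle [(array([560.9,  69.9]), 0.74)]
scene carton_right [(array([ 335.5, -223.2]), 0.89), (array([373.3, -11.9]), 0.7), (array([ 695.9, -157.8]), 0.66)]
scene carton_mid [(array([674.5, -37.1]), 0.81)]
scene carton_left [(array([659.8,  86.7]), 0.64)]
scene tray_right_front []
scene tray_mid_front []
scene tray_right_handle [(array([ 588. , -177.3]), 0.86)]
scene tray_mid_handle [(array([577.5, -62.1]), 0.89)]
scene tray_left_handle [(array([564.1,  72.2]), 0.95)]
blue (349.6876525878906, 152.9805908203125) (37.009395599365234, 36.56349563598633) 84.0938491821289
yellow (299.3506774902344, 157.36427307128906) (38.24238204956055, 33.29560470581055) 87.27368927001953
red (250.50823974609375, 160.09014892578125) (35.218406677246094, 32.68340301513672) 84.80557250976562
[[245, 240, 226], [244, 240, 226], [244, 239, 226], [242, 239, 226], [241, 238, 226], [241, 238, 227], [241, 238, 225], [241, 237, 225], [240, 237, 224], [241, 238, 227], [241, 237, 226], [240, 236, 226], [241, 238, 226], [241, 237, 227], [244, 241, 231], [74, 82, 100], [107, 105, 100], [112, 111, 111], [94, 95, 88], [56, 53, 52], [46, 45, 45], [43, 44, 45], [76, 75, 74], [86, 85, 83], [205, 204, 205], [126, 123, 126], [82, 82, 79], [56, 58, 55]]
```

```bash
python3 - <<'E'
from h import *
np.set_printoptions(precision=1,suppress=True)
b=grab('top');g=cv2.GaussianBlur(cv2.cvtColor(b['frame'],cv2.COLOR_RGB2GRAY),(3,1),0).astype(int)
u=np.array([.9945,.1045])
for n,cols in(('right',(351,353,355)),('mid',(298,300,302)),('left',(251,253,255))):
  for c in cols:
    col=g[:,c]; e=max(range(155,188),key=lambda v:col[v-1]-col[v+1] if col[v-2]>170 else -99)
    k=np.arange(184,204);w=np.clip(col[184:204]-110,0,None);v=(k*w).sum()/w.sum()
    F,B=onz(b,(c,e),87)[:2],onz(b,(c,v),49)[:2];print(n,c,e,v,'edge-bar',(F-B)@u, 'bar',B)
E
```

```text
right 351 170 188.5194805194805 edge-bar 41.01700291119 bar [ 595.4 -174.2]
right 353 169 188.35111111111112 edge-bar 43.11385148259006 bar [ 596.  -179.3]
right 355 169 188.2072072072072 edge-bar 42.75182158202108 bar [ 596.5 -184.5]
mid 298 173 192.89285714285714 edge-bar 44.49244082751963 bar [580.6 -38.2]
mid 300 173 192.67330677290838 edge-bar 43.934529354636574 bar [581.3 -43.3]
mid 302 173 192.60743801652893 edge-bar 43.77451198612865 bar [581.6 -48.4]
left 251 177 196.77366255144034 edge-bar 44.20179702307751 bar [567.4  82.4]
left 253 177 196.61960784313726 edge-bar 43.8135254433202 bar [568.   77.3]
left 255 177 196.60504201680672 edge-bar 43.78633648419304 bar [568.1  72.1]
```

```bash
python3 -c "
from station import bot
print(bot.finish_job())"
```

```text
the job is handed in; nothing more can be done
None
```

The right tray was pulled to its stop, its small blue carton slid flush to the lip (about 2 mm gap, measured by camera), the tray pushed home and the job handed in at about 30 s; the hand-in gave no verdict, so I can't confirm it passed.

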